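# Slide the soap saver back between the cactus pot and the fly trap

### The arm

A 6-joint arm with a two-finger parallel gripper is mounted at the origin on the work surface. World frame = base frame: x ahead of the robot, y to its left, z up, the work surface at z = 0. Lengths are in m, angles in degrees, forces in N, time in s.
With the tool pointing down it reaches from about 0.25 to 0.725 m from the base axis. Payload 9.7 kg.
Tool frame: the origin (TCP) lies midway between the tips of the shut fingers; the grasp point (between the pads) lies 19 mm behind it; z points along the fingers, x is the direction in which the jaws open and shut, and the axes are right-handed (so a half turn about z gives the same grasp; the last joint's range is limited). The gripper opens to 85 mm and grips with 20 to 120 N. Pads are 22 mm wide; open, the fingers measure 114 mm over their backs; the gripper's body (76 mm by 85 mm) begins 54 mm behind the grasp point. The pads swing forward as they close: fully open they stand 13 mm farther back than shut.
Start: joints at [66.291, 4.979, 10.078, 95.1, 0, 90], TCP at [0.221, 0.504, 0.231] pointing down, gripper open.
Joint ranges: [-179.16, 179.16], [-48.56, 103.87], [-65.8, 70.77], [-126.05, 130.52], [-82.76, 87.17], [-180, 180]. Speed limits (degrees/s): [127.2, 127.2, 147.25, 180, 180, 180].

### API

Orientations are given as [roll, pitch, yaw] about the fixed x, y, z axes, in that order (R = Rz(yaw) Ry(pitch) Rx(roll)).
In Python, from workcell import bot, optics gives the robot as it stands.
- The arm moves only by the shell command python3 -m creep 'ROWS' [FORCE]. ROWS is JSON, a list of rows, each a list of 7 numbers: the shift along the tool's x, y, z in m, then the turn, a rotation vector about the tool's x, y, z in rad, then the opening, from 0 (shut) to 1 (fully open). A call has 1 to 8 rows; each row is the pose to reach, as a shift and turn from the pose commanded when the call began, along the tool's axes at that moment; what a row does not reach only later rows make up. A row lasts 1/10 s, in which the tool goes at most 50 mm and 8.59 degrees, less where a joint would pass 70% of its speed; a pose out of reach is approached as far as the arm can. A call with a gripper value outside its range is refused whole. The fingers move at their own pace and stop on an object; FORCE is the grip in N (left out, the last holds). Time passes only in rows, so rows that repeat a pose let the fingers close. It gives the time, the measured TCP pose, the force and the opening at its end, in the units of the state.
- bot.get_obs(): the state, without advancing time (a new reading comes with each control period).
- optics.camera(name): name is "scene" or "top"; returns the picture (420x560x3 uint8, red, green, blue); there is no depth.
- optics.camera_params(name): a dict with "camera_matrix" (3x3 intrinsics, pixels), "R" (3x3) and "t" (3): a world point X has camera coordinates R X + t. Camera axes: x right, y down, z forward; pixel columns grow to the right and rows downward; lengths in m; the calibration is good to about 2 mm. A picture is of the moment at which its call begins. camera_params takes no time and is no camera call.
- bot.job_done(): hands the job in, once; it reports no verdict.
The state is a dict: "time": time; "q": joint angles; "qd": joint speeds; "joint_efforts": joint torques, N m; "ee_pos": TCP position; "tcp_rot": TCP orientation; "wrist_force": force on the tool from outside, world axes, zero at the start; "torque": the same for the moment, N m; "opening": finger opening in m.
Only numpy, scipy, OpenCV 4.12 (cv2) and the standard library are available. Lean on these libraries where they do the work, as an engineer would, in place of code of your own. Each camera call takes 0.05 s, during which the arm holds its last target.

### The job

Tidy the soap away to the back of the sink shelf: push the steel soap saver, with its bar of soap lying in it, lengthways through the narrow gap between the potted cactus and the glass fly trap until its far end meets the shelf's back rim and it stands square to the rim. Only push it along the shelf with the fingertips: neither the saver nor the soap may be picked up or tipped. Do not knock against the pot or the fly trap or force the saver hard against them, and leave the other things on the shelf where they are.

Things in the scene. Friction and masses are not known exactly. Their poses are not given: they have to be found in the camera images.
- shelf: (all sizes in mm) dark green plastic sink shelf, fixed, 360 deep (its x) by 540 wide (its y). Origin: centre of its underside, on the worktop. +x points from its open front to its back, +y to its left. Flat deck with its top 50 above the worktop; a rim 25 higher than the deck and 6 thick runs along the back and both sides; the front edge, at x = -180, has no rim.
- gap (a point): point on the shelf's deck (50 above the worktop), midway between pot and fly trap, at shelf x = +35, y = 0; its axes are the shelf's. Pot and fly trap stand at gap y = +105 and -105 (either may be on the left), so the free gap between them at deck level is 86 wide, narrowest at gap x = 0.
- back_rim (a point): point on the deck at the foot of the back rim's inner face, 130 beyond the gap point along shelf +x; its axes are the shelf's.
- soap_saver: loose low tray of stainless steel, shaped like a flat grater with rows of holes, 110 long (its x) by 76 wide (its y) by 24 high with upright walls and corners rounded by 8; weighs about 160 g, with the soap 250 g, and slides on the deck. Origin: centre of its underside. It starts on the front half of the shelf, off to one side of the gap line by up to 50 and turned up to 0.45 rad. When it rests against the back rim, its origin lies at gap x = +75.
- soap: loose bar of cream soap, 78 x 50 x 24 high, lying in the saver on its drain plate, which is 13 above the saver's underside; the soap's top stands 13 above the saver's walls. Origin: centre of its underside.
- pot: small clay flowerpot with a round cactus, on a clay saucer; sunk 4 deep in a round well in the deck, cannot move. Saucer 124 across, its rim 22 above the deck; pot 94 across at its rim 69 above the deck; cactus 60 across, up to 119 above the deck. Origin: centre of its underside, 4 below the deck's top.
- fly_trap: bell-shaped jar of clear glass with a narrow neck, cork stopper and wire bail; sunk 4 deep in a round well in the deck, cannot move. 124 across from 6 to 22 above the deck, 94 across at 52, 68 across at 70, 38 across at 110, top at about 146 above the deck. Origin: centre of its underside, 4 below the deck's top.
- ladder_hook: leave alone: folded grey plastic ladder hook lying flat, 110 x 40 x 27 high, in a front corner of the shelf. Origin: centre of its underside.
- scrub_brush: leave alone: wooden scrubbing brush, 100 x 45 x 32 high, in the other front corner. Origin: centre of its underside.
- peg_holder: leave alone: spring-loaded steel clothes peg with a hanging ring, about 108 x 24 x 14 high, in a back corner. Origin: near the middle of its underside.
- liquid_bottle: leave alone: clear plastic washing-up bottle with a white cap, 56 across, 142 high, in the other back corner. Origin: centre of its underside.
There are look-alikes about, which are no part of the job. Of the things shaped like the soap_saver, the stainless one is meant. There is more than one size of the soap; the one meant has the size given above.

How it is judged:
By the outcome, as a careful person would: the job done as asked, in the order asked, and still so for the second after the job is handed in, with the robot touching nothing.
It also fails if it takes over 72 s, if anything falls off the work surface, if the arm or the gripper's body presses on something with over 40 N, if the wrist force passes 120 N, or if a joint passes its speed limit or range.

## Working session

There is one attempt and no reset: what is moved stays moved. The work goes in short steps, Python scripts to look and compute and a shell command to move; the robot and the scene stay as the last step left them, time stands still between calls to the robot, and variables do not carry over. Pictures are saved under pics/ and viewed, and the job is handed in when it is done.

```bash
ls; mkdir -p pics
python3 - <<'E'
from workcell import bot, optics
import cv2, numpy as np
for n in ("scene","top"):
    im=optics.camera(n); cv2.imwrite(f"pics/{n}0.png",im[:,:,::-1])
    p=optics.camera_params(n); print(n,{k:np.round(v,4).tolist() for k,v in p.items()})
print(bot.get_obs())
E
```

```text
pics
scene {'camera_matrix': [[522.8019, 0.0, 278.7864], [0.0, 522.8019, 211.1201], [0.0, 0.0, 1.0]], 'R': [[0.0034, 0.9999, -0.0151], [0.8231, -0.0114, -0.5677], [-0.5678, -0.0105, -0.8231]], 't': [0.0037, -0.346, 1.6169]}
top {'camera_matrix': [[437.38, 0.0, 288.3194], [0.0, 437.38, 201.1783], [0.0, 0.0, 1.0]], 'R': [[0.0073, -0.9997, 0.0222], [-0.9983, -0.0086, -0.0573], [0.0575, -0.0218, -0.9981]], 't': [0.0028, 0.4732, 1.1091]}
{'time': 0.1, 'q': array([6.62910345e+01, 5.00823145e+00, 1.00388110e+01, 9.50994059e+01,
       6.71515818e-04, 8.99990749e+01]), 'qd': array([ 0.08267241,  0.09623558,  0.10952992, -0.02259287, -0.00774104,
       -0.02932809]), 'joint_efforts': array([-2.04070311e-04, -5.21562517e+01,  4.65654588e+01,  1.58984133e-02,
       -2.43826344e-05, -1.86707354e-05]), 'ee_pos': array([0.22106445, 0.50339315, 0.23064961]), 'tcp_rot': array([-1.79999327e+02,  6.88264032e-02,  6.62919596e+01]), 'wrist_force': array([-0.45204661,  1.22153648, -0.50670583]), 'torque': array([-0.0309029 , -0.0007885 , -0.00051584]), 'opening': 0.08501009584680393}
```

View pics/scene0.png

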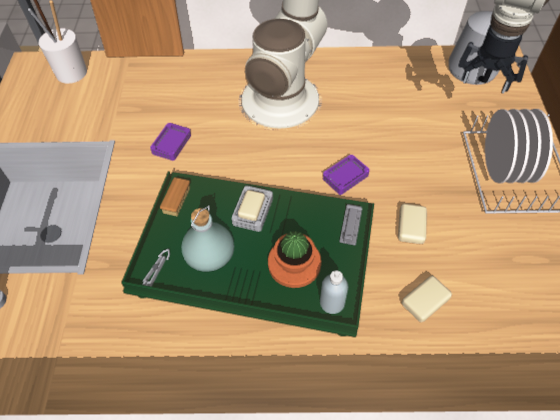

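View pics/top0.png

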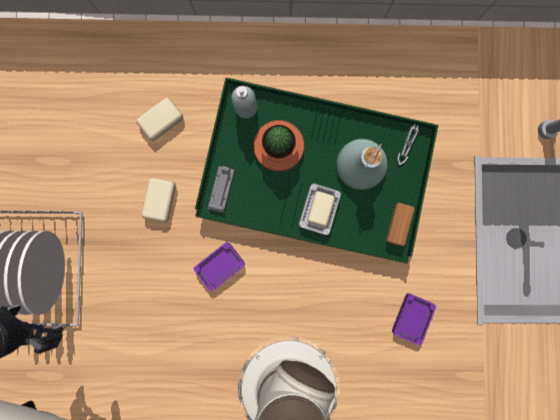

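The saver with soap is at top pixel (320,209), the pot at (279,146) and the fly trap at (362,164). The shelf is turned by about -10°. Next I'll measure these.

```bash
cat > h.py <<'E'
import numpy as np, cv2
from workcell import bot, optics
def ray(n,uv,z):
    p=optics.camera_params(n);R=np.array(p["R"]);t=np.array(p["t"]);K=np.array(p["camera_matrix"])
    uv=np.atleast_2d(np.asarray(uv,float))
    d=(np.linalg.inv(K)@np.c_[uv,np.ones(len(uv))].T).T@R
    c=-R.T@t
    return c+d*((z-c[2])/d[:,2])[:,None]
def proj(n,X):
    p=optics.camera_params(n);R=np.array(p["R"]);t=np.array(p["t"]);K=np.array(p["camera_matrix"])
    x=(np.atleast_2d(X)@R.T+t)@K.T; return x[:,:2]/x[:,2:]
E
python3 - <<'E'
from h import *
for n in("top","scene"):
    im=cv2.imread(f"pics/{n}0.png");hsv=cv2.cvtColor(im,cv2.COLOR_BGR2HSV)
    g=cv2.inRange(hsv,(50,90,10),(90,255,120))
    g=cv2.morphologyEx(g,cv2.MORPH_CLOSE,np.ones((5,5)))
    c=max(cv2.findContours(g,cv2.RETR_EXTERNAL,cv2.CHAIN_APPROX_NONE)[0],key=cv2.contourArea)
    h=cv2.convexHull(c); a=cv2.approxPolyDP(h,6,True)[:,0]
    print(n,a.tolist())
    for z in(.05,.075): print(z,np.round(ray(n,a,z)[:,:2],4).tolist())
im=cv2.imread("pics/top0.png");cv2.imwrite("pics/topc.png",cv2.resize(im[70:270,190:445],None,fx=3,fy=3,interpolation=cv2.INTER_CUBIC))
im=cv2.imread("pics/scene0.png");cv2.imwrite("pics/scenec.png",cv2.resize(im[165:335,120:380],None,fx=3,fy=3,interpolation=cv2.INTER_CUBIC))
E
```

```text
top [[226, 79], [436, 126], [406, 261], [197, 215]]
0.05 [[0.7776, 0.1665], [0.6646, -0.3645], [0.325, -0.2854], [0.435, 0.2325]]
0.075 [[0.7691, 0.1633], [0.6587, -0.3554], [0.327, -0.2781], [0.4343, 0.2279]]
scene [[168, 172], [373, 204], [355, 335], [124, 292]]
0.05 [[0.3238, -0.2997], [0.4361, 0.2345], [0.7823, 0.1591], [0.6747, -0.3595]]
0.075 [[0.3441, -0.2925], [0.4538, 0.2293], [0.792, 0.1557], [0.6869, -0.351]]
```

View pics/topc.png

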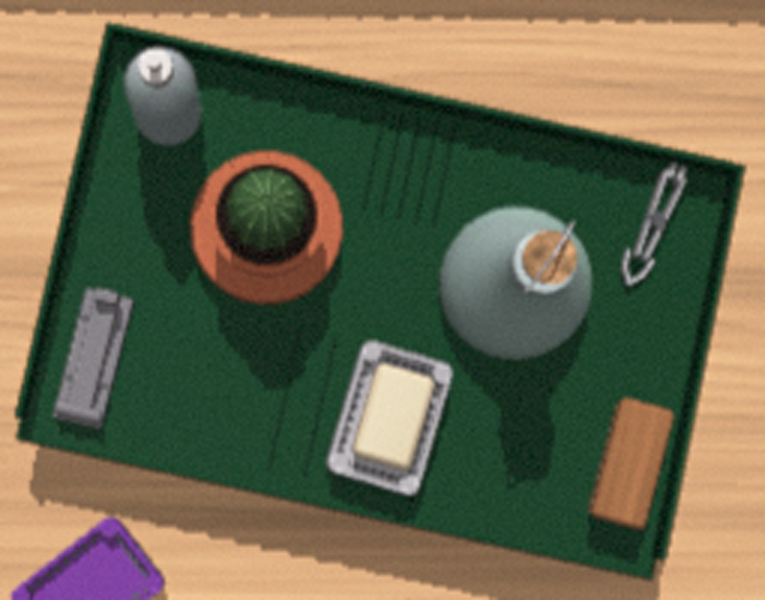

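View pics/scenec.png

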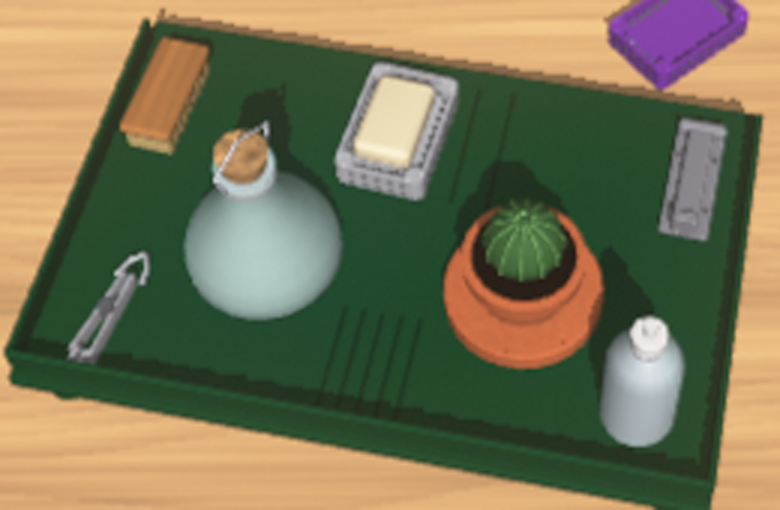

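```bash
cat >> h.py <<'E'
PS={}
def saver(n,tag=None,im=None,box=None):
    """segment grey+cream block rim; returns min-area-rect px"""
    hsv=cv2.cvtColor(im,cv2.COLOR_BGR2HSV)
    g=cv2.inRange(hsv,(50,90,10),(90,255,160))
    return g
E
python3 - <<'E'
from h import *
im=cv2.imread("pics/top0.png");hsv=cv2.cvtColor(im,cv2.COLOR_BGR2HSV)
# pot
o=cv2.inRange(hsv,(3,140,90),(14,255,255)); o[:, :240]=0;o[:,320:]=0;o[:110]=0;o[190:]=0
c=max(cv2.findContours(o,0,1)[0],key=cv2.contourArea);e=cv2.fitEllipse(cv2.convexHull(c));print("pot",e,ray("top",[e[0]],.072))
# glass
g=cv2.inRange(hsv,(70,5,70),(105,110,255));g[:,:330]=0;g[:,392:]=0;g[:135]=0;g[192:]=0
c=max(cv2.findContours(g,0,1)[0],key=cv2.contourArea);h=cv2.convexHull(c);e=cv2.fitEllipse(h);print("trap",e,ray("top",[e[0]],.068),ray("top",[e[0]],.072))
# saver
s=cv2.inRange(hsv,(0,0,70),(180,70,255));s[:,:290]=0;s[:,345:]=0;s[:180]=0;s[240:]=0
m=cv2.inRange(hsv,(20,30,120),(35,120,255));m[:,:290]=0;m[:,345:]=0;m[:180]=0;m[240:]=0
c=max(cv2.findContours(s|m,0,1)[0],key=cv2.contourArea);h=cv2.convexHull(c)
w=ray("top",h[:,0],.074)[:,:2].astype(np.float32)*1000
print("saver",cv2.minAreaRect(h),cv2.minAreaRect(w), len(c))
c=max(cv2.findContours(m,0,1)[0],key=cv2.contourArea);h=cv2.convexHull(c)
print("soap",cv2.minAreaRect(ray("top",h[:,0],.087)[:,:2].astype(np.float32)*1000))
# shelf deck edges
E
```

```text
pot ((278.42169189453125, 145.3405303955078), (49.768150329589844, 49.99161148071289), 67.03197479248047) [[0.60657991 0.03313139 0.072     ]]
trap ((361.73455810546875, 163.10238647460938), (50.87750244140625, 52.21903610229492), 52.18852233886719) [[ 0.56552832 -0.17242697  0.068     ]] [[ 0.56493946 -0.17166349  0.072     ]]
saver ((319.3853454589844, 208.71560668945312), (32.9492301940918, 46.74192428588867), 16.699243545532227) ((452.12933349609375, -67.75086212158203), (80.10867309570312, 113.64698791503906), 73.55232238769531) 141
soap ((452.90557861328125, -69.5787353515625), (40.7134895324707, 72.12496185302734), 73.77702331542969)
```

```bash
cat >> h.py <<'E'
G=np.array([.586,-.0697]);YAW=np.radians(-11.6)
def F(): c,s=np.cos(YAW),np.sin(YAW);return np.array([[c,-s],[s,c]])
def g2w(p,z):
    w=np.atleast_2d(p)@F().T+G; return np.c_[w,np.full(len(w),z)]
def w2g(p): return (np.atleast_2d(p)[:,:2]-G)@F()
def overlay(n,im,s=3,box=(190,70,445,270)):
    x0,y0,x1,y1=box
    o=cv2.resize(im[y0:y1,x0:x1],None,fx=s,fy=s,interpolation=cv2.INTER_CUBIC)
    def d(P,z,col,cl=False):
        q=((proj(n,g2w(P,z))-[x0,y0]+.5)*s).astype(np.int32); cv2.polylines(o,[q],cl,col,1)
    d([[-215,-270],[-215,270]]*np.array(.001),.05,(0,255,255))
    d(np.array([[-215,270],[145,270],[145,-270],[-215,-270]])*.001,.075,(0,0,255))
    d(np.array([[-215,264],[139,264],[139,-264],[-215,-264]])*.001,.075,(255,0,255))
    d(np.array([[130+9-0,264],[139,-264]])*.001,.05,(255,255,0))
    a=np.linspace(0,6.3,60)
    for sg in(1,-1): d(np.c_[.062*np.cos(a),sg*.105+.062*np.sin(a)],.072,(255,255,255))
    d([[-.2,0],[.13,0]],.05,(0,255,0))
    return o
E
python3 - <<'E'
from h import *
im=cv2.imread("pics/top0.png");cv2.imwrite("pics/ov0.png",overlay("top",im))
im=cv2.imread("pics/scene0.png");cv2.imwrite("pics/ovs0.png",overlay("scene",im,3,(120,165,380,340)))
E
```

```text
(no output)
```

View pics/ov0.png

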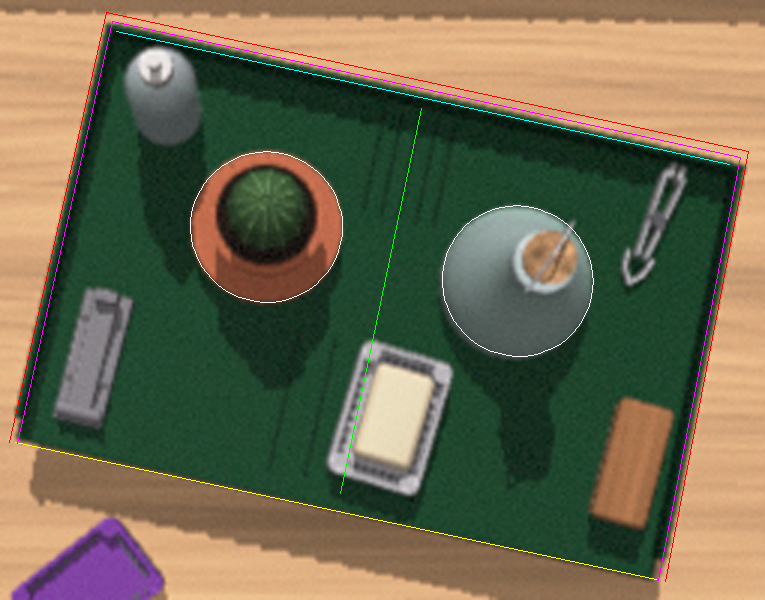

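View pics/ovs0.png

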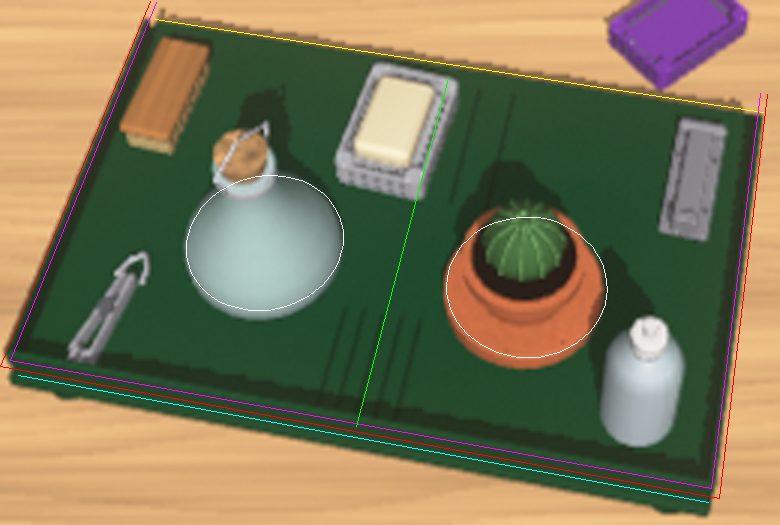

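```bash
cat >> h.py <<'E'
from scipy.spatial.transform import Rotation as Ro
def tgt(gx,gy,z,yawrel):
    """print tool-frame shift and turn from current pose to gap-frame target (mm, deg)"""
    o=bot.get_obs();R=Ro.from_euler('xyz',o['tcp_rot'],degrees=True)
    P=g2w([[gx/1000,gy/1000]],z)[0];d=R.inv().apply(P-o['ee_pos'])
    T=Ro.from_euler('xyz',[180,0,np.degrees(YAW)+yawrel],degrees=True)
    print("t",round(o['time'],2),"gap now",np.round(w2g(o['ee_pos'])*1000,1),"z",round(o['ee_pos'][2],4),"yawrel",round(o['tcp_rot'][2]-np.degrees(YAW),2),"F",np.round(o['wrist_force'],1),"op",round(o['opening'],4),"q",np.round(o['q'],0))
    print("world",P,"shift",np.round(d,4),"turn",np.round((R.inv()*T).as_rotvec(),4))
E
python3 -c "
from h import *
tgt(-131,-95,.20,0)"
```

```text
t 0.1 gap now [[-472.7  488. ]] z 0.2306 yawrel 77.89 F [-0.5  1.2 -0.5] op 0.085 q [66.  5. 10. 95.  0. 90.]
world [ 0.43857324 -0.13641844  0.2       ] shift [-0.4983  0.4564  0.0312] turn [8.0000e-04 1.0000e-03 1.3595e+00]
```

```bash
python3 -m creep '[[-0.02,0.02,0,0,0,0.06,0.7],[-0.05,0.045,0,0,0,0.14,0.7],[-0.08,0.075,0,0,0,0.22,0.7],[-0.11,0.10,0,0,0,0.3,0.7],[-0.14,0.13,0,0,0,0.38,0.7],[-0.17,0.155,0,0,0,0.46,0.7],[-0.20,0.18,0,0,0,0.54,0.7],[-0.22,0.20,0,0,0,0.6,0.7]]'; python3 -c "
from h import *
tgt(-131,-95,.20,0)"
```

```text
time: 0.9
ee_pos: [0.3158, 0.2197, 0.2313]
tcp_rot: [180.0, -0.0, 31.7]
wrist_force: [0.8, 0.4, 0.4]
opening: 0.0596
t 0.9 gap now [[-322.9  229.2]] z 0.2313 yawrel 43.3 F [0.8 0.4 0.4] op 0.0596 q [ 35. -17. -10.  97.  -0.  93.]
world [ 0.43857324 -0.13641844  0.2       ] shift [-0.0827  0.3675  0.0313] turn [ 2.000e-04 -1.000e-04  7.557e-01]
```

```bash
python3 -m creep '[[-0.01,0.045,0,0,0,0.1,0.7],[-0.02,0.09,0,0,0,0.2,0.7],[-0.03,0.135,0,0,0,0.3,0.7],[-0.04,0.18,0,0,0,0.4,0.7],[-0.05,0.225,0,0,0,0.5,0.7],[-0.06,0.27,0,0,0,0.6,0.7],[-0.072,0.32,0.0,0,0,0.7,0.7],[-0.082,0.365,0.0,0,0,0.755,0.7]]'; python3 -c "
from h import *
tgt(-131,-95,.12,0)
im=optics.camera('top')[:,:,::-1].copy();cv2.imwrite('pics/t1.png',overlay('top',im))
im=optics.camera('scene')[:,:,::-1].copy();cv2.imwrite('pics/s1.png',overlay('scene',im,3,(120,165,380,340)))
"
```

```text
time: 1.7
ee_pos: [0.4392, -0.1337, 0.2311]
tcp_rot: [-180.0, -0.0, -11.6]
wrist_force: [0.7, 0.2, 0.7]
opening: 0.0599
t 1.7 gap now [[-130.9  -92.2]] z 0.2311 yawrel 0.01 F [0.7 0.2 0.7] op 0.0599 q [-17.  -7.  -2.  95.   0.  85.]
world [ 0.43857324 -0.13641844  0.12      ] shift [-1.000e-04  2.800e-03  1.111e-01] turn [-0.     -0.      0.0002]
```

View pics/t1.png

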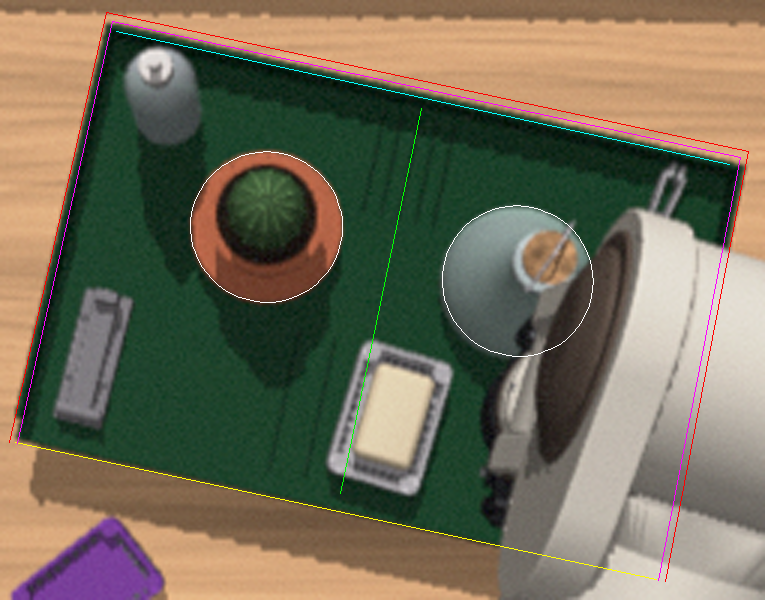

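View pics/s1.png

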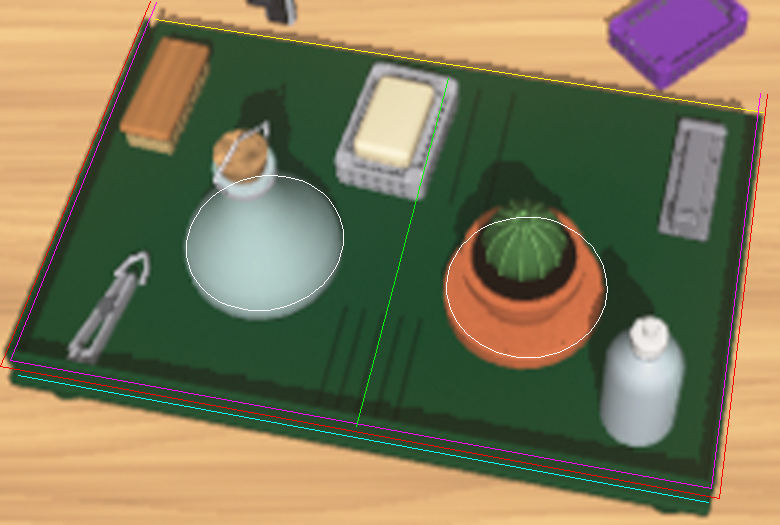

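Nothing has been touched yet, and the fingers are over the free deck on the trap side of the saver. I'll descend here.

```bash
python3 -m creep '[[0,0.003,0.03,0,0,0,0.7],[0,0.003,0.06,0,0,0,0.7],[0,0.003,0.09,0,0,0,0.7],[0,0.003,0.12,0,0,0,0.7],[0,0.003,0.145,0,0,0,0.7],[0,0.003,0.165,0,0,0,0.7],[0,0.003,0.174,0,0,0,0.7],[0,0.003,0.174,0,0,0,0.7]]'; python3 -c "
from h import *
tgt(-131,-49,.057,0)
im=optics.camera('top')[:,:,::-1].copy();cv2.imwrite('pics/t2.png',overlay('top',im))
im=optics.camera('scene')[:,:,::-1].copy();cv2.imwrite('pics/s2.png',overlay('scene',im,3,(120,100,380,300)))
"
```

```text
time: 2.6
ee_pos: [0.4378, -0.1338, 0.0563]
tcp_rot: [-180.0, 0.1, -11.3]
wrist_force: [-0.7, -0.4, -0.2]
opening: 0.0597
t 2.6 gap now [[-132.3  -92.6]] z 0.0563 yawrel 0.29 F [-0.7 -0.4 -0.2] op 0.0597 q [-17.  -7. -21.  76.   0.  84.]
world [ 0.44782282 -0.09135798  0.057     ] shift [ 0.0015 -0.0436 -0.0007] turn [-0.0003  0.0021  0.005 ]
```

View pics/t2.png

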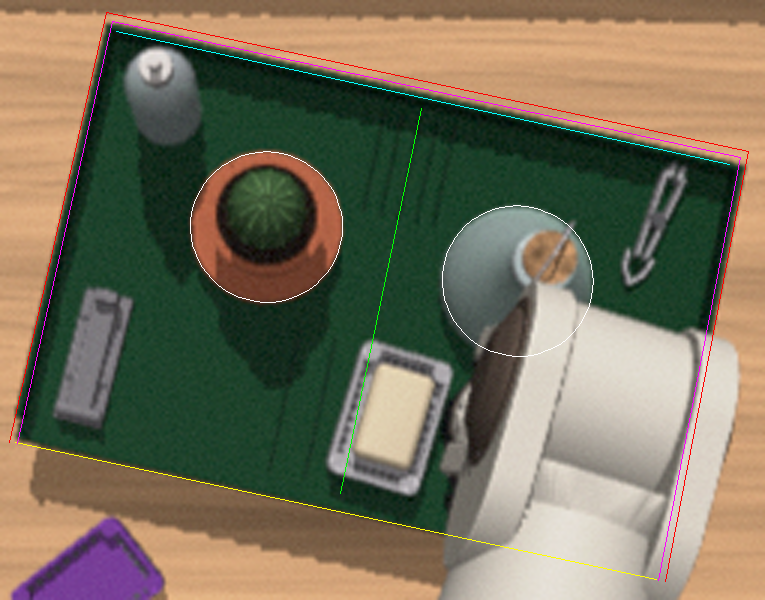

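View pics/s2.png

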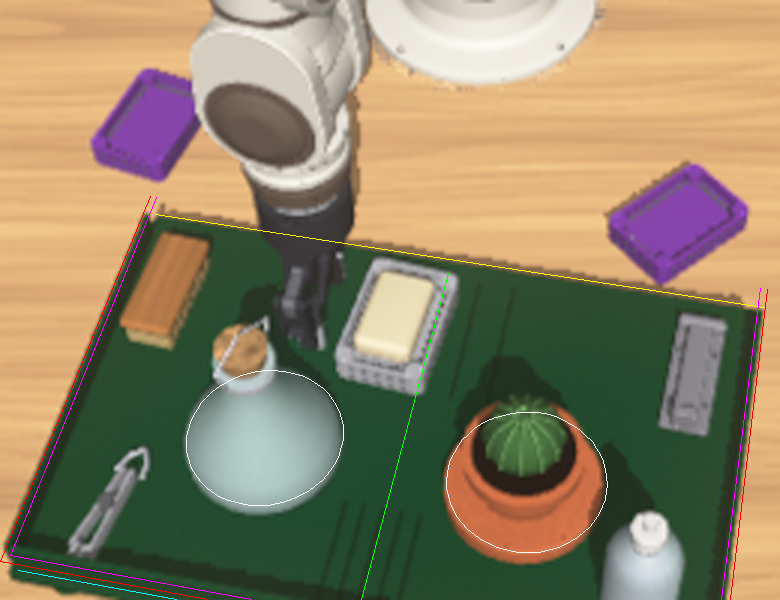

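```bash
python3 -m creep '[[0,-0.004,0,0,0,0.005,0.7],[0,-0.008,0,0,0,0.005,0.7],[0,-0.012,0,0,0,0.005,0.7],[0,-0.016,0,0,0,0.005,0.7],[0,-0.019,0,0,0,0.005,0.7],[0,-0.022,0,0,0,0.005,0.7],[0,-0.025,0,0,0,0.005,0.7],[0,-0.028,0,0,0,0.005,0.7]]'; python3 -m creep '[[0,-0.003,0,0,0,0,0.7],[0,-0.006,0,0,0,0,0.7],[0,-0.008,0,0,0,0,0.7],[0,-0.010,0,0,0,0,0.7],[0,-0.012,0,0,0,0,0.7],[0,-0.013,0,0,0,0,0.7],[0,-0.013,0,0,0,0,0.7]]'
python3 -c "
from h import *
tgt(-131,-49,.057,0)
im=optics.camera('top')[:,:,::-1].copy();cv2.imwrite('pics/t3r.png',im);cv2.imwrite('pics/t3.png',overlay('top',im))
"
```

```text
time: 3.5
ee_pos: [0.4441, -0.1068, 0.0573]
tcp_rot: [180.0, 0.0, -11.6]
wrist_force: [0.1, -2.8, 2.6]
opening: 0.0599
time: 4.2
ee_pos: [0.4467, -0.094, 0.0572]
tcp_rot: [-180.0, 0.0, -11.6]
wrist_force: [1.0, -1.6, 2.0]
opening: 0.0598
t 4.2 gap now [[-131.6  -51.8]] z 0.0572 yawrel -0.02 F [ 1.  -1.6  2. ] op 0.0598 q [-12.  -8. -22.  76.   0.  90.]
world [ 0.44782282 -0.09135798  0.057     ] shift [ 0.0006 -0.0028  0.0002] turn [-0.0003  0.0001 -0.0003]
```

View pics/t3.png

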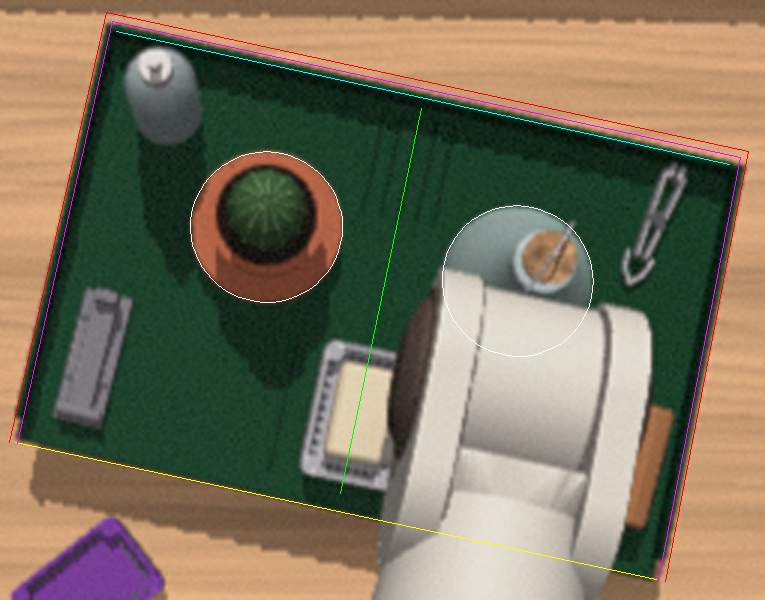

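```bash
cat >> h.py <<'E'
def mask(im,box):
    hsv=cv2.cvtColor(im,cv2.COLOR_BGR2HSV);x0,y0,x1,y1=box
    s=cv2.inRange(hsv,(0,0,80),(180,70,255))|cv2.inRange(hsv,(20,30,120),(35,120,255))
    m=np.zeros_like(s);m[y0:y1,x0:x1]=s[y0:y1,x0:x1];return m
def leftedge(im,rows,x0,x1,z=.074):
    """left-edge: first strong gray rise from x0, subpixel; -> gap coords line"""
    g=cv2.cvtColor(im,cv2.COLOR_BGR2GRAY).astype(float);P=[]
    for r in rows:
        l=g[r,x0:x1];i=np.argmax(l>95)
        P.append([x0+i-1+(95-l[i-1])/(l[i]-l[i-1]),r])
    q=w2g(ray("top",P,z))*1000;f=np.polyfit(q[:,0],q[:,1],1)
    print("left edge y@x=-131:",np.polyval(f,-131),"slope deg",np.degrees(np.arctan(f[0])),"res",np.round(q[:,1]-np.polyval(f,q[:,0]),1))
E
python3 -c "
from h import *
im=cv2.imread('pics/t3r.png');leftedge(im,range(190,224,3),280,320)
im=cv2.imread('pics/top0.png');leftedge(im,range(192,226,3),285,330)
"
```

```text
left edge y@x=-131: 38.57372711586355 slope deg -0.13212737308235104 res [-0.1 -0.   0.1  0.1 -0.2  0.1 -0.1  0.  -0.2  0.1  0.2 -0.2]
left edge y@x=-131: 13.978930092350126 slope deg -4.302292850815116 res [-0.4 -0.2 -0.1  0.   0.  -0.   0.3  0.6  0.6  0.5  0.8 -2.1]
```

```bash
python3 -m creep '[[0,0.01,0,0,0,0,0.7],[0,0.02,0,0,0,0,0.7],[0,0.03,-0.005,0,0,0,0.7],[0,0.03,-0.04,0,0,0,0.7],[0,0.03,-0.08,0,0,0,0.7],[-0.02,0.03,-0.11,0,0,0,0.7],[-0.05,0.03,-0.11,0,0,0,0.7],[-0.09,0.02,-0.11,0,0,-0.1,0.6]]'
python3 -m creep '[[-0.04,-0.02,0,0,0,-0.14,0.48],[-0.06,-0.04,0,0,0,-0.28,0.48],[-0.06,-0.05,0,0,0,-0.42,0.48],[-0.06,-0.05,0,0,0,-0.56,0.48],[-0.06,-0.05,0,0,0,-0.70,0.48],[-0.06,-0.05,0,0,0,-0.84,0.48],[-0.06,-0.05,0,0,0,-0.98,0.48],[-0.06,-0.05,0,0,0,-1.12,0.48]]'
python3 -c "
from h import *
tgt(-208,0,.14,90)
im=optics.camera('top')[:,:,::-1].copy();cv2.imwrite('pics/t4r.png',im);cv2.imwrite('pics/t4.png',overlay('top',im))
im=optics.camera('scene')[:,:,::-1].copy();cv2.imwrite('pics/s4.png',overlay('scene',im,3,(120,100,380,300)))
leftedge(cv2.imread('pics/t4r.png'),range(190,224,3),280,320)
"
```

```text
time: 5.05
ee_pos: [0.3543, -0.0967, 0.1684]
tcp_rot: [180.0, -0.1, -6.0]
wrist_force: [-0.5, 0.9, 0.0]
opening: 0.0516
time: 5.85
ee_pos: [0.2999, -0.0403, 0.1677]
tcp_rot: [180.0, -0.0, 58.6]
wrist_force: [-0.2, -0.1, 0.0]
opening: 0.041
t 5.85 gap now [[-286.2  -28.7]] z 0.1677 yawrel 70.16 F [-0.2 -0.1  0. ] op 0.041 q [ -8. -30. -26.  94.   0.  24.]
world [ 0.38224835 -0.02787579  0.14      ] shift [0.0535 0.0638 0.0278] turn [ 5.000e-04 -2.000e-04 -3.463e-01]
left edge y@x=-131: 38.91237636893973 slope deg -0.19834965713570687 res [-0.1  0.  -0.   0.2 -0.2  0.1 -0.   0.3 -0.1  0.1 -0.  -0.2]
```

View pics/t4.png

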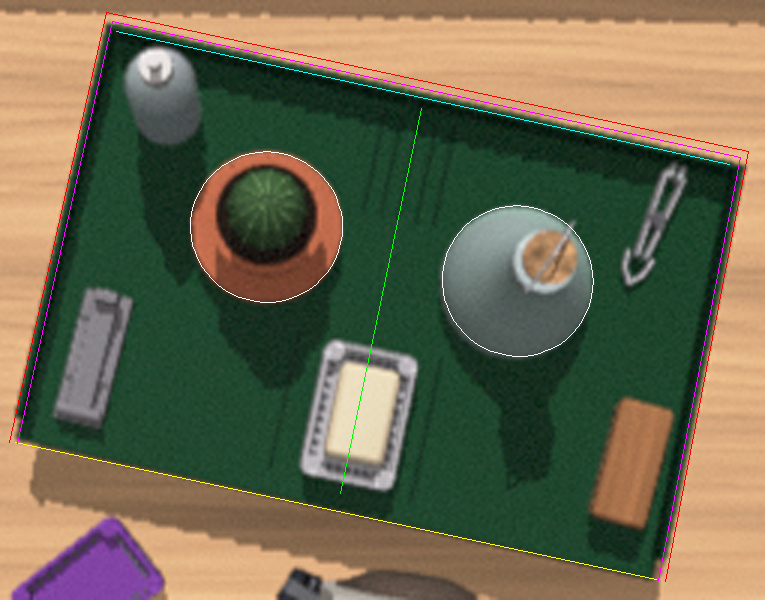

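View pics/s4.png

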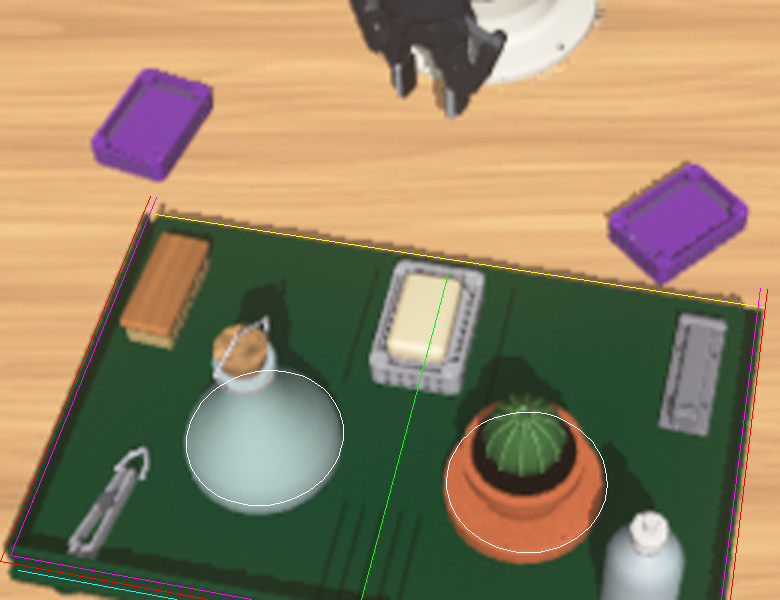

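```bash
cat >> h.py <<'E'
def edges(im,gx,gy=0,th=95,z=.074):
    """sample brightness along gap-frame lines on plane z; sub-mm edges of saver rim. gx approx centre mm"""
    g=cv2.cvtColor(im,cv2.COLOR_BGR2GRAY).astype(np.float32)
    def prof(P):
        u=proj("top",g2w(np.array(P)/1000,z)).astype(np.float32)
        return cv2.remap(g,u[:,0][None],u[:,1][None],cv2.INTER_LINEAR)[0]
    def out(v,s):
        i=np.where(v>th)[0]; return (s[i[0]],s[i[-1]]) if len(i) else (np.nan,np.nan)
    s=np.arange(-48,48.1,.25)
    for x in (-35,-20,0,20,35):
        a=out(prof([[gx+x,gy+t] for t in s]),gy+s);print("x%+d"%x,"y",a,"mid",np.mean(a),"w",a[1]-a[0])
    s=np.arange(-65,65.1,.25)
    for y in (-22,0,22):
        a=out(prof([[gx+t,gy+y] for t in s]),gx+s);print("y%+d"%y,"x",a,"mid",np.mean(a),"w",a[1]-a[0])
E
python3 -c "
from h import *
edges(cv2.imread('pics/t4r.png'),-131)"
```

```text
x-35 y (np.float64(-39.5), np.float64(39.0)) mid -0.25 w 78.5
x-20 y (np.float64(-39.25), np.float64(39.25)) mid 0.0 w 78.5
x+0 y (np.float64(-39.25), np.float64(38.75)) mid -0.25 w 78.0
x+20 y (np.float64(-39.0), np.float64(38.75)) mid -0.125 w 77.75
x+35 y (np.float64(-39.25), np.float64(38.75)) mid -0.25 w 78.0
y-22 x (np.float64(-191.0), np.float64(-78.75)) mid -134.875 w 112.25
y+0 x (np.float64(-191.0), np.float64(-78.75)) mid -134.875 w 112.25
y+22 x (np.float64(-190.75), np.float64(-78.75)) mid -134.75 w 112.0
```

```bash
python3 -m creep '[[0.01,0.01,0,0,0,-0.09,0.48],[0.025,0.025,0,0,0,-0.18,0.48],[0.04,0.04,0.0,0,0,-0.27,0.48],[0.051,0.056,0.0,0,0,-0.346,0.48],[0.051,0.056,0.02,0,0,-0.346,0.48],[0.051,0.056,0.05,0,0,-0.346,0.48],[0.051,0.056,0.07,0,0,-0.346,0.48],[0.051,0.056,0.07,0,0,-0.346,0.48]]'
python3 -c "
from h import *
tgt(-216,0,.057,90)
"
```

```text
time: 6.75
ee_pos: [0.373, -0.0261, 0.0951]
tcp_rot: [-179.8, 0.0, 77.8]
wrist_force: [0.3, -0.0, 0.4]
opening: 0.0409
t 6.75 gap now [[-2.174e+02 -1.000e-01]] z 0.0951 yawrel 89.45 F [ 0.3 -0.   0.4] op 0.0409 q [ -4. -20. -27.  83.   0.   8.]
world [ 0.37441175 -0.02626717  0.057     ] shift [0.0002 0.0016 0.0381] turn [-0.004   0.0005 -0.0097]
```

```bash
python3 -m creep '[[0,0.001,0.015,0,0,-0.005,0.48],[0,0.001,0.03,0,0,-0.005,0.48],[0,0.001,0.038,0,0,-0.005,0.48],[0,0.001,0.038,0,0,-0.005,0.48],[0,0.001,0.038,0,0,-0.005,0.48]]'
python3 -c "
from h import *
tgt(-201,0,.057,90)
im=optics.camera('scene')[:,:,::-1].copy();cv2.imwrite('pics/s5.png',overlay('scene',im,3,(150,100,410,300)))
"
```

```text
time: 7.25
ee_pos: [0.3758, -0.0262, 0.0603]
tcp_rot: [179.9, -0.0, 78.3]
wrist_force: [-0.1, -0.4, 0.1]
opening: 0.0407
t 7.25 gap now [[-214.7    0.4]] z 0.0603 yawrel 89.92 F [-0.1 -0.4  0.1] op 0.0407 q [ -4. -19. -31.  79.  -0.   8.]
world [ 0.38910537 -0.02928334  0.057     ] shift [-0.0004  0.0137  0.0033] turn [ 0.0009 -0.0001 -0.0014]
```

View pics/s5.png

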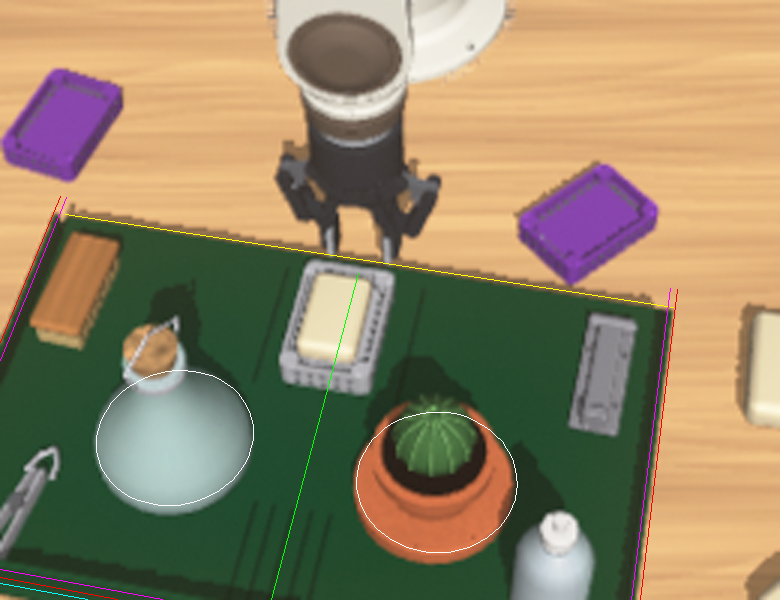

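The outer knuckles are wide, so I'll measure them against the pot rim before going in.

```bash
python3 -c "
from h import *
o=bot.get_obs();P0=o['ee_pos'];n=np.array([*F()[:,0],0])
def pl(u):
    a=ray('scene',[u],.0)[0];b=ray('scene',[u],.3)[0];s=((P0-a)@n)/((b-a)@n);X=a+s*(b-a);return np.round([*(w2g(X)[0]*1000),X[2]*1000])
for c in [(277,165),(280,190),(283,155),(318,222),(330,255),(388,262),(393,232),(415,238),(438,205),(440,180),(310,120),(405,120),(312,190),(395,195)]:
    print(c,pl((150+c[0]/3,100+c[1]/3)))
im=cv2.imread('pics/s5.png')[100:300,240:480];cv2.imwrite('pics/s5z.png',cv2.resize(im,None,fx=3,fy=3))
"
```

```text
(277, 165) [-215.  -67.  160.]
(280, 190) [-215.  -66.  128.]
(283, 155) [-215.  -61.  174.]
(318, 222) [-215.  -36.   93.]
(330, 255) [-215.  -27.   49.]
(388, 262) [-215.   24.   51.]
(393, 232) [-215.   29.   94.]
(415, 238) [-215.   48.   91.]
(438, 205) [-215.   67.  139.]
(440, 180) [-215.   68.  171.]
(310, 120) [-215.  -36.  220.]
(405, 120) [-215.   40.  236.]
(312, 190) [-215.  -39.  134.]
(395, 195) [-215.   31.  144.]
```

View pics/s5z.png

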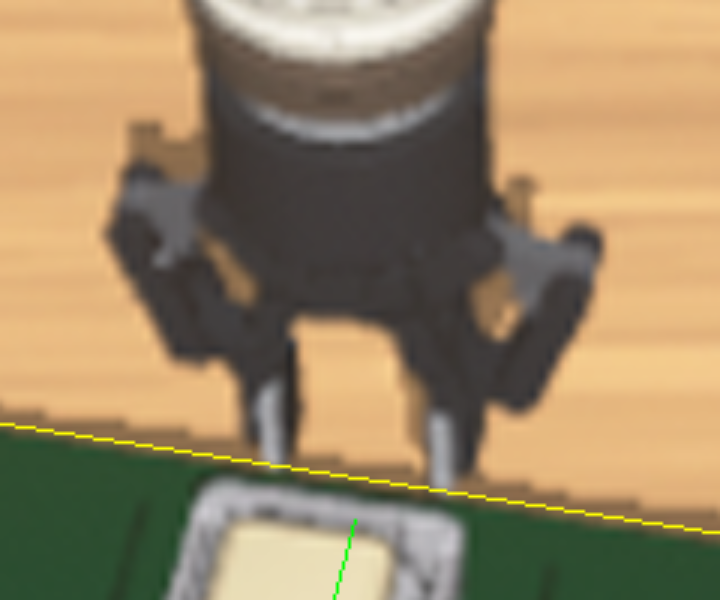

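The opening of 0.48 is too wide at the knuckles to go through, with a half-width of about 62–67 mm against the pot rim at y=58. I'll push with the wide stance up to the gap entrance, then narrow the fingers for the rest.

```bash
python3 -m creep '[[-0.0004,0.004,0.002,0,0,-0.0015,0.48],[-0.0004,0.008,0.002,0,0,-0.0015,0.48],[-0.0004,0.011,0.002,0,0,-0.0015,0.48],[-0.0004,0.014,0.002,0,0,-0.0015,0.48],[-0.0004,0.018,0.002,0,0,-0.0015,0.48],[-0.0004,0.022,0.002,0,0,-0.0015,0.48],[-0.0004,0.026,0.002,0,0,-0.0015,0.48],[-0.0004,0.03,0.002,0,0,-0.0015,0.48]]'
python3 -m creep '[[0,0.004,0,0,0,0,0.48],[0,0.008,0,0,0,0,0.48],[0,0.012,0,0,0,0,0.48],[0,0.016,0,0,0,0,0.48],[0,0.02,0,0,0,0,0.48],[0,0.024,0,0,0,0,0.48],[0,0.027,0,0,0,0,0.48],[0,0.027,0,0,0,0,0.48]]'
python3 -c "
from h import *
tgt(-85,0,.057,90)
im=optics.camera('top')[:,:,::-1].copy();cv2.imwrite('pics/t6r.png',im);cv2.imwrite('pics/t6.png',overlay('top',im))
edges(im,-93)
im=optics.camera('scene')[:,:,::-1].copy();cv2.imwrite('pics/s6.png',overlay('scene',im,3,(150,130,410,330)))
"
```

```text
time: 8.1
ee_pos: [0.405, -0.0325, 0.0573]
tcp_rot: [-180.0, 0.0, 78.5]
wrist_force: [-2.9, -0.3, 1.4]
opening: 0.0407
time: 8.9
ee_pos: [0.4317, -0.038, 0.0572]
tcp_rot: [180.0, 0.0, 78.5]
wrist_force: [-0.1, -0.0, -0.3]
opening: 0.0409
t 8.9 gap now [[-1.576e+02  1.000e-01]] z 0.0572 yawrel 90.06 F [-0.1 -0.  -0.3] op 0.0409 q [ -5. -11. -24.  76.  -0.   7.]
world [ 0.5027361  -0.05260838  0.057     ] shift [-0.0001  0.0726  0.0002] turn [0.0004 0.     0.0011]
x-35 y (np.float64(-48.0), np.float64(45.5)) mid -1.25 w 93.5
x-20 y (np.float64(-48.0), np.float64(48.0)) mid 0.0 w 96.0
x+0 y (np.float64(-48.0), np.float64(48.0)) mid 0.0 w 96.0
x+20 y (np.float64(-48.0), np.float64(48.0)) mid 0.0 w 96.0
x+35 y (np.float64(-48.0), np.float64(48.0)) mid 0.0 w 96.0
y-22 x (np.float64(-158.0), np.float64(-35.25)) mid -96.625 w 122.75
y+0 x (np.float64(-158.0), np.float64(-35.25)) mid -96.625 w 122.75
y+22 x (np.float64(-158.0), np.float64(-35.25)) mid -96.625 w 122.75
```

View pics/t6.png

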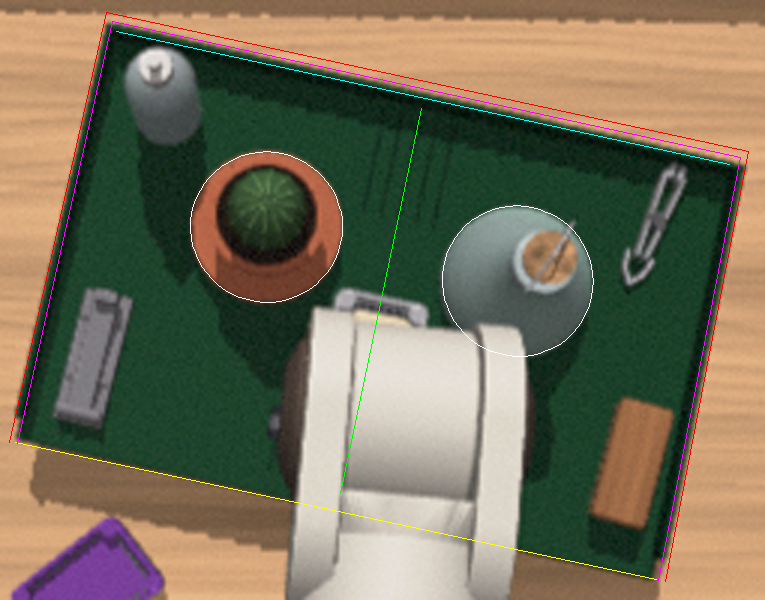

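View pics/s6.png

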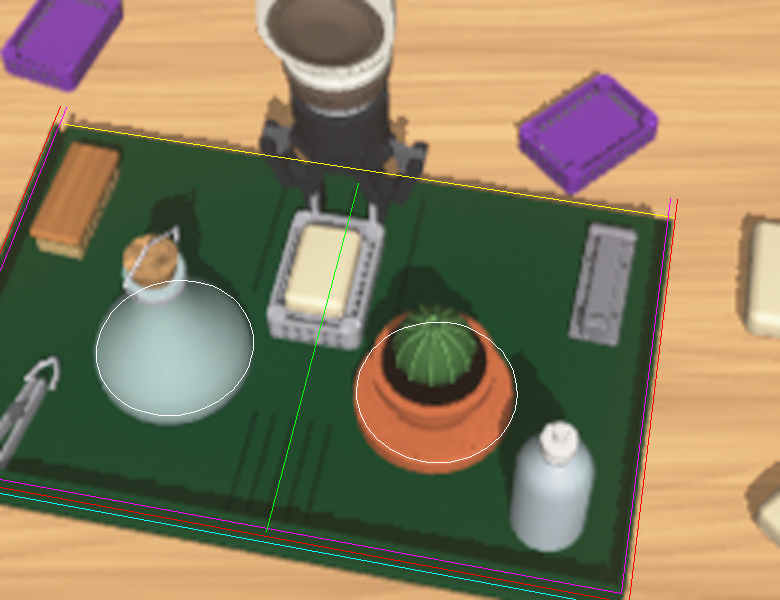

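```bash
cat >> h.py <<'E'
def far(im,n,xs,th=95,z=.074,lim=47):
    g=cv2.cvtColor(im,cv2.COLOR_BGR2GRAY).astype(np.float32);s=np.arange(-lim,lim+.1,.25)
    for x in xs:
        u=proj(n,g2w(np.c_[np.full(len(s),x),s]/1000,z)).astype(np.float32)
        v=cv2.remap(g,u[:,0][None],u[:,1][None],cv2.INTER_LINEAR)[0];i=np.where(v>th)[0]
        if len(i):print(n,x,s[i[0]],s[i[-1]],"mid",(s[i[0]]+s[i[-1]])/2)
E
python3 -c "
from h import *
im=cv2.imread('pics/t6r.png');far(im,'top',[-48,-46,-44,-42,-40],80)
im=cv2.imread('pics/t4r.png');far(im,'top',[-91,-89,-87,-85,-83],80)
im=optics.camera('scene')[:,:,::-1].copy();cv2.imwrite('pics/s6r.png',im)
far(im,'scene',[-130,-120,-110,-100,-90,-80,-70,-60,-50])
far(cv2.imread('pics/scene0.png'),'scene',[-170,-130,-90],95,.074,90)
"
```

```text
top -48 -39.75 39.25 mid -0.25
top -46 -40.0 39.5 mid -0.25
top -44 -39.75 39.0 mid -0.375
top -42 -39.5 38.5 mid -0.5
top -40 -38.75 37.5 mid -0.625
top -91 -40.0 40.25 mid 0.125
top -89 -40.0 40.0 mid 0.0
top -87 -40.0 39.5 mid -0.25
top -85 -39.0 38.5 mid -0.25
top -83 -38.5 37.5 mid -0.5
scene -130 -42.0 36.75 mid -2.625
scene -120 -42.0 37.25 mid -2.375
scene -110 -42.0 37.5 mid -2.25
scene -100 -42.0 37.75 mid -2.125
scene -90 -42.0 37.25 mid -2.375
scene -80 -42.0 37.25 mid -2.375
scene -70 -41.75 37.25 mid -2.25
scene -60 -42.0 37.25 mid -2.375
scene -50 -41.5 37.25 mid -2.125
scene -170 -64.25 15.5 mid -24.375
scene -130 -67.5 13.25 mid -27.125
scene -90 -70.5 11.0 mid -29.75
```

Saver is centred to well under 1 mm. In the top view the far-edge midpoint is about -0.3, and the scene view has a constant -2 mm calibration offset. I'll continue to the gap entrance.

```bash
python3 -m creep '[[0,0.004,0,0,0,0,0.48],[0,0.008,0,0,0,0,0.48],[0,0.012,0,0,0,0,0.48],[0,0.016,0,0,0,0,0.48],[0,0.02,0,0,0,0,0.48],[0,0.024,0,0,0,0,0.48],[0,0.028,0,0,0,0,0.48],[0,0.032,0,0,0,0,0.48]]'
python3 -m creep '[[0,0.004,0,0,0,0,0.48],[0,0.008,0,0,0,0,0.48],[0,0.012,0,0,0,0,0.48],[0,0.016,0,0,0,0,0.48],[0,0.02,0,0,0,0,0.48],[0,0.024,0,0,0,0,0.48],[0,0.027,0,0,0,0,0.48],[0,0.027,0,0,0,0,0.48]]'
python3 -c "
from h import *
tgt(-85,0,.057,90)
im=optics.camera('top')[:,:,::-1].copy();cv2.imwrite('pics/t7r.png',im);cv2.imwrite('pics/t7.png',overlay('top',im))
far(im,'top',[8,10,12,14,16,18,20],80,.074,42)
im=optics.camera('scene')[:,:,::-1].copy();cv2.imwrite('pics/s7.png',overlay('scene',im,3,(150,130,410,330)))
far(im,'scene',range(-70,20,10),95,.074,44)
"
```

```text
time: 9.85
ee_pos: [0.4628, -0.0443, 0.0573]
tcp_rot: [-180.0, 0.0, 78.5]
wrist_force: [-0.9, 0.5, -0.3]
opening: 0.0411
time: 10.65
ee_pos: [0.4894, -0.0497, 0.0573]
tcp_rot: [180.0, 0.0, 78.5]
wrist_force: [0.1, -0.5, 0.2]
opening: 0.041
t 10.65 gap now [[-98.6   0.1]] z 0.0573 yawrel 90.06 F [ 0.1 -0.5  0.2] op 0.041 q [ -6.  -3. -17.  76.  -0.   6.]
world [ 0.5027361  -0.05260838  0.057     ] shift [-0.0001  0.0136  0.0003] turn [0.0004 0.     0.0011]
top 8 -42.0 42.0 mid 0.0
top 10 -42.0 42.0 mid 0.0
top 12 -42.0 42.0 mid 0.0
top 14 -42.0 42.0 mid 0.0
top 16 -42.0 42.0 mid 0.0
top 18 -42.0 42.0 mid 0.0
top 20 -42.0 42.0 mid 0.0
scene -70 -41.75 37.0 mid -2.375
scene -60 -42.0 37.5 mid -2.25
scene -50 -41.5 37.5 mid -2.0
scene -40 -42.0 37.25 mid -2.375
scene -30 -41.5 37.25 mid -2.125
scene -20 -42.0 37.25 mid -2.375
scene -10 -41.5 44.0 mid 1.25
scene 0 -42.5 44.0 mid 0.75
scene 10 -44.0 44.0 mid 0.0
```

View pics/s7.png

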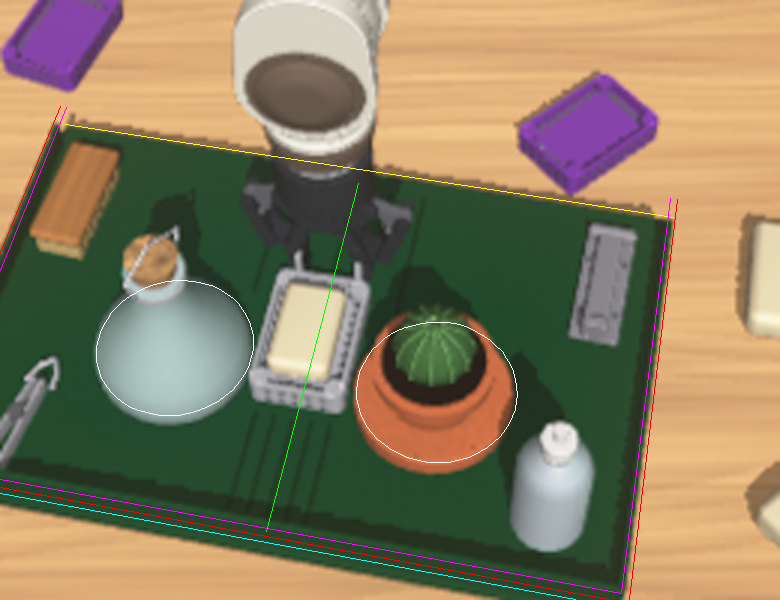

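View pics/t7.png

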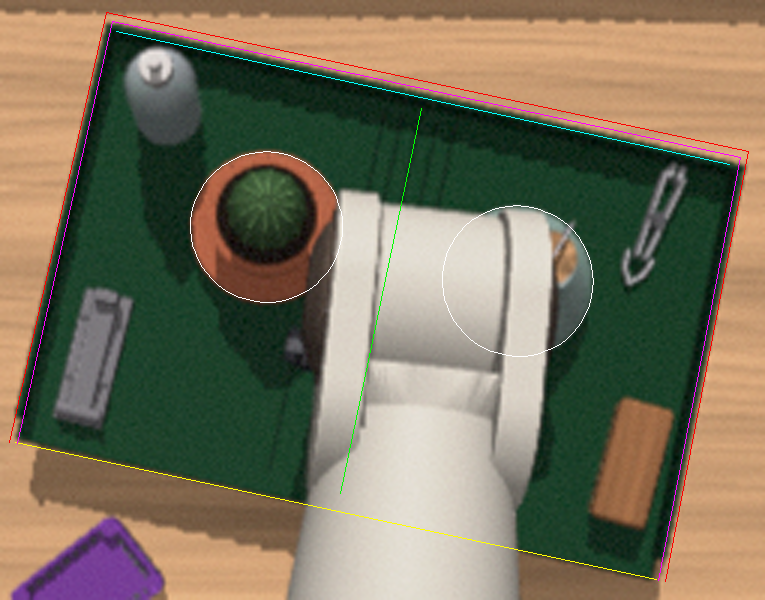

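```bash
python3 -m creep '[[0,-0.006,0,0,0,0,0.4],[0,-0.008,0,0,0,0,0.12],[0,-0.008,0,0,0,0,0.12],[0,-0.008,0,0,0,0,0.12],[0,-0.004,0,0,0,0,0.12],[0,-0.001,0,0,0,0,0.12],[0,0.002,0,0,0,0,0.12],[0,0.002,0,0,0,0,0.12]]'
python3 -c "
from h import *
tgt(9,0,.057,90)
im=optics.camera('scene')[:,:,::-1].copy();cv2.imwrite('pics/s8.png',overlay('scene',im,4,(200,150,340,290)))
far(im,'scene',range(-70,20,10),95,.074,44)
o=bot.get_obs();P0=o['ee_pos'];n=np.array([*F()[:,0],0])
"
```

```text
time: 11.55
ee_pos: [0.4913, -0.0501, 0.0572]
tcp_rot: [-180.0, 0.0, 78.5]
wrist_force: [0.1, 0.5, -0.1]
opening: 0.01
t 11.55 gap now [[-96.7   0.1]] z 0.0572 yawrel 90.06 F [ 0.1  0.5 -0.1] op 0.01 q [ -6.  -2. -17.  76.  -0.   6.]
world [ 0.59481618 -0.0715097   0.057     ] shift [-2.000e-04  1.057e-01  1.000e-04] turn [-0.0002  0.      0.0011]
scene -70 -41.75 36.75 mid -2.5
scene -60 -42.0 37.25 mid -2.375
scene -50 -41.5 37.25 mid -2.125
scene -40 -42.0 37.25 mid -2.375
scene -30 -41.5 37.5 mid -2.0
scene -20 -41.75 37.25 mid -2.25
scene -10 -41.5 44.0 mid 1.25
scene 0 -42.5 44.0 mid 0.75
scene 10 -44.0 44.0 mid 0.0
```

View pics/s8.png

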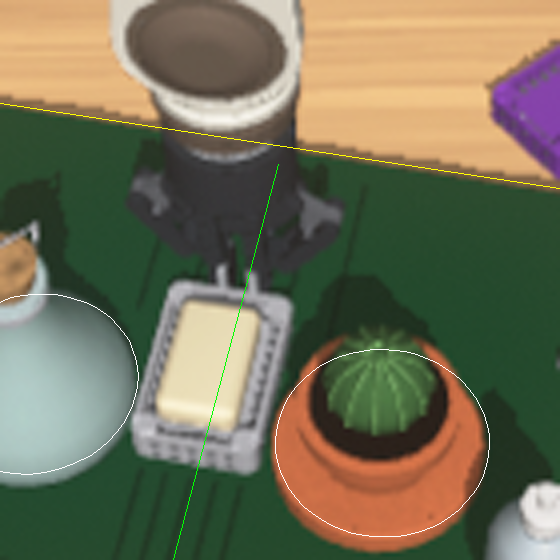

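```bash
python3 -c "
from h import *
o=bot.get_obs();P0=o['ee_pos'];n=np.array([*F()[:,0],0])
def pl(u):
    a=ray('scene',[u],.0)[0];b=ray('scene',[u],.3)[0];s=((P0-a)@n)/((b-a)@n);X=a+s*(b-a);return np.round([*(w2g(X)[0]*1000),X[2]*1000])
for c in [(131,190),(140,212),(178,248),(200,262),(222,280),(252,283),(265,270),(303,245),(335,230),(343,212),(322,196)]:
    print(c,pl((200+c[0]/4,150+c[1]/4)))
im=cv2.imread('pics/s8.png')[120:300,100:370];cv2.imwrite('pics/s8z.png',cv2.resize(im,None,fx=2.9,fy=2.9))
"
```

```text
(131, 190) [-97. -62. 143.]
(140, 212) [-97. -59. 122.]
(178, 248) [-97. -38.  90.]
(200, 262) [-97. -25.  78.]
(222, 280) [-97. -12.  62.]
(252, 283) [-97.   7.  64.]
(265, 270) [-97.  16.  81.]
(303, 245) [-97.  40. 114.]
(335, 230) [-97.  60. 135.]
(343, 212) [-97.  65. 154.]
(322, 196) [-97.  52. 167.]
```

View pics/s8z.png

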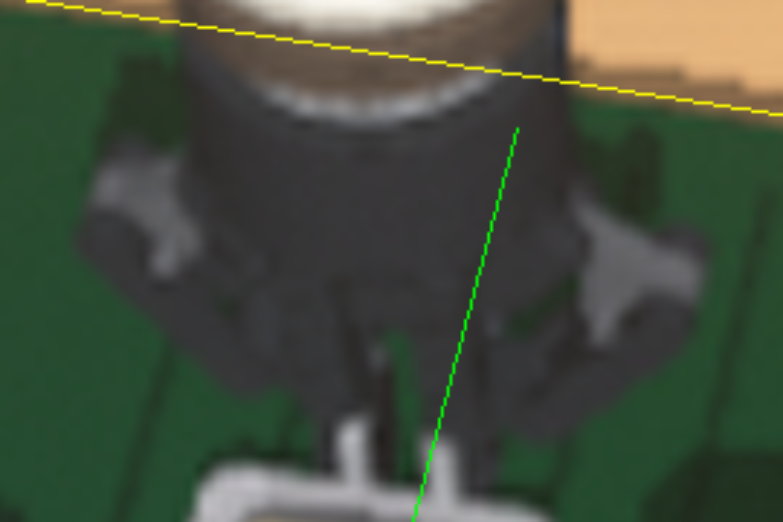

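Knuckle clearance to the pot rim would be only about 4 mm. I'll back off, raise the tool 7 mm and shift 3 mm toward the trap, which gives about 12 mm.

```bash
python3 -m creep '[[0,-0.004,0,0,0,0,0.12],[-0.003,-0.004,-0.007,0,0,0,0.12],[-0.003,0,-0.007,0,0,0,0.12],[-0.003,0.003,-0.007,0,0,0,0.12],[-0.003,0.006,-0.007,0,0,0,0.12],[-0.003,0.01,-0.007,0,0,0,0.12],[-0.003,0.014,-0.007,0,0,0,0.12],[-0.003,0.014,-0.007,0,0,0,0.12]]'
python3 -c "
from h import *
tgt(9,-3,.064,90)
im=optics.camera('scene')[:,:,::-1].copy();cv2.imwrite('pics/s9.png',overlay('scene',im,4,(200,150,340,290)))
far(im,'scene',range(-70,20,10),95,.074,44)
"
```

```text
time: 12.4
ee_pos: [0.5047, -0.0559, 0.0641]
tcp_rot: [180.0, 0.0, 78.5]
wrist_force: [-0.3, 0.4, 0.9]
opening: 0.0101
t 12.4 gap now [[-82.4  -2.8]] z 0.0641 yawrel 90.06 F [-0.3  0.4  0.9] op 0.0101 q [ -6.  -1. -14.  76.  -0.   5.]
world [ 0.59421294 -0.07444843  0.064     ] shift [-0.0003  0.0914  0.0001] turn [0.0003 0.     0.0011]
scene -70 -37.75 32.0 mid -2.875
scene -60 -41.0 36.75 mid -2.125
scene -50 -41.5 37.5 mid -2.0
scene -40 -41.0 37.75 mid -1.625
scene -30 -41.5 38.0 mid -1.75
scene -20 -41.25 37.5 mid -1.875
scene -10 -41.75 44.0 mid 1.125
scene 0 -42.25 44.0 mid 0.875
scene 10 -44.0 44.0 mid 0.0
```

View pics/s9.png

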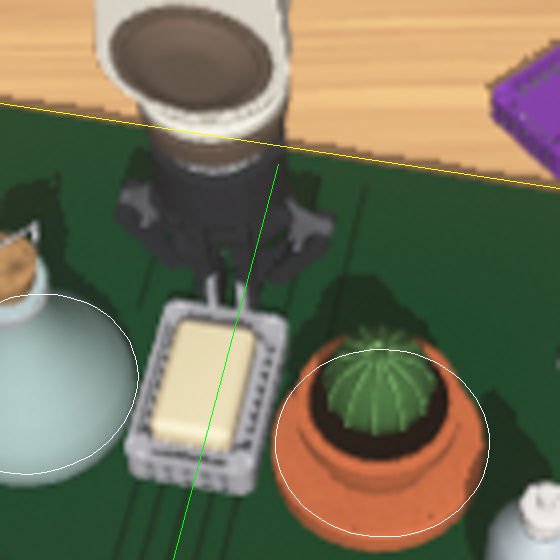

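```bash
python3 -m creep '[[0.001,0.003,0,0,0,0,0.12],[0.001,0.006,0,0,0,0,0.12],[0.001,0.01,0,0,0,0,0.12],[0.001,0.014,0,0,0,0,0.12],[0.001,0.018,0,0,0,0,0.12],[0.001,0.021,0,0,0,0,0.12],[0.001,0.024,0,0,0,0,0.12],[0.001,0.024,0,0,0,0,0.12]]'
python3 -c "
from h import *
tgt(9,-2,.064,90)
im=optics.camera('scene')[:,:,::-1].copy();cv2.imwrite('pics/s10.png',overlay('scene',im,4,(200,150,340,290)))
far(im,'scene',range(-40,70,10),95,.074,44)
im=optics.camera('top')[:,:,::-1].copy();cv2.imwrite('pics/t10.png',overlay('top',im))
"
```

```text
time: 13.25
ee_pos: [0.5282, -0.0597, 0.0643]
tcp_rot: [180.0, -0.0, 78.5]
wrist_force: [0.5, 0.0, 0.1]
opening: 0.0101
t 13.25 gap now [[-58.6  -1.8]] z 0.0643 yawrel 90.06 F [0.5 0.  0.1] op 0.0101 q [ -6.   3. -11.  76.  -0.   5.]
world [ 0.59441402 -0.07346885  0.064     ] shift [-0.0002  0.0676  0.0003] turn [ 0.0003 -0.      0.0011]
scene -40 -40.5 37.25 mid -1.625
scene -30 -40.5 38.0 mid -1.25
scene -20 -40.25 38.5 mid -0.875
scene -10 -40.25 44.0 mid 1.875
scene 0 -40.25 44.0 mid 1.875
scene 10 -44.0 44.0 mid 0.0
scene 20 -44.0 38.25 mid -2.875
scene 30 -40.25 38.5 mid -0.875
scene 40 -40.0 38.25 mid -0.875
scene 50 -41.0 38.25 mid -1.375
scene 60 -38.75 38.5 mid -0.125
```

View pics/s10.png

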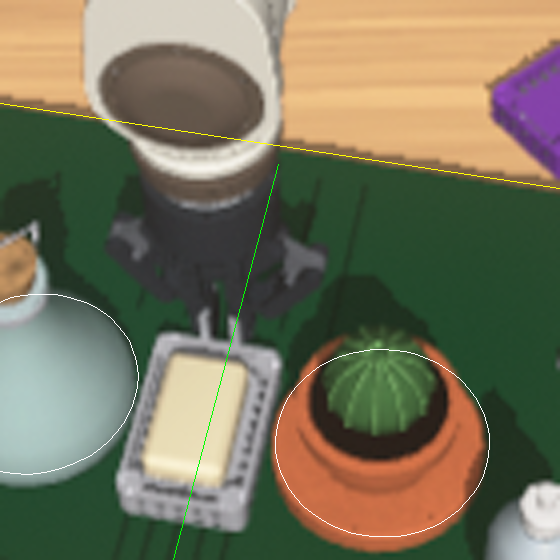

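View pics/t10.png

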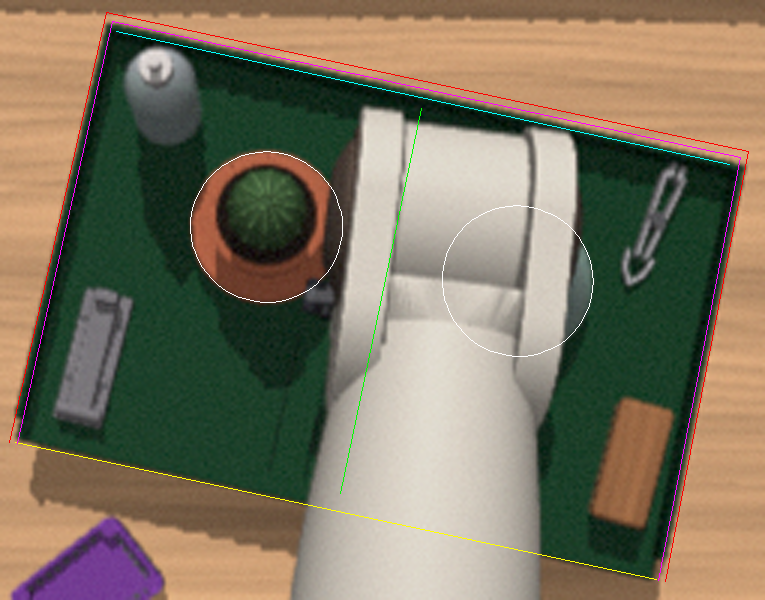

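```bash
python3 -m creep '[[0,0.003,0,0,0,0.005,0.12],[0,0.007,0,0,0,0.009,0.12],[0,0.011,0,0,0,0.009,0.12],[-0.0005,0.015,0,0,0,0.009,0.12],[-0.001,0.019,0,0,0,0.009,0.12],[-0.001,0.022,0,0,0,0.009,0.12],[-0.001,0.025,0,0,0,0.009,0.12],[-0.001,0.025,0,0,0,0.009,0.12]]'
python3 -c "
from h import *
tgt(9,-3,.064,90)
im=optics.camera('scene')[:,:,::-1].copy();cv2.imwrite('pics/s11.png',overlay('scene',im,4,(190,160,330,300)))
far(im,'scene',range(-20,90,10),95,.074,44)
"
```

```text
time: 14.15
ee_pos: [0.5526, -0.0657, 0.0642]
tcp_rot: [180.0, 0.0, 77.9]
wrist_force: [-0.8, -0.2, 0.8]
opening: 0.0099
t 14.15 gap now [[-33.5  -2.8]] z 0.0642 yawrel 89.55 F [-0.8 -0.2  0.8] op 0.0099 q [-7.  6. -7. 77. -0.  5.]
world [ 0.59421294 -0.07444843  0.064     ] shift [0.0002 0.0425 0.0002] turn [ 0.0004  0.0001 -0.0079]
scene -20 -39.75 33.25 mid -3.25
scene -10 -42.25 44.0 mid 0.875
scene 0 -42.75 44.0 mid 0.625
scene 10 -44.0 44.0 mid 0.0
scene 20 -44.0 36.75 mid -3.625
scene 30 -42.0 36.5 mid -2.75
scene 40 -42.0 36.75 mid -2.625
scene 50 -41.75 36.75 mid -2.5
scene 60 -42.25 36.5 mid -2.875
scene 70 -42.25 36.25 mid -3.0
scene 80 -42.75 36.0 mid -3.375
```

View pics/s11.png

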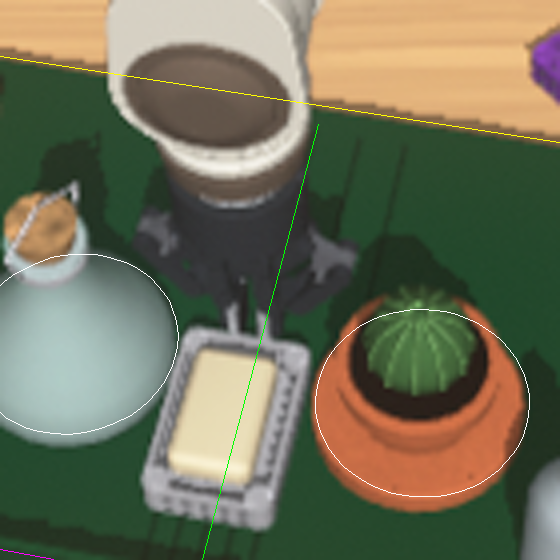

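```bash
python3 -m creep '[[0,0.003,0,0,0,-0.004,0.12],[0,0.007,0,0,0,-0.007,0.12],[0,0.011,0,0,0,-0.007,0.12],[0,0.015,0,0,0,-0.007,0.12],[0,0.019,0,0,0,-0.007,0.12],[0,0.023,0,0,0,-0.007,0.12],[0,0.027,0,0,0,-0.007,0.12],[0,0.03,0,0,0,-0.007,0.12]]'
python3 -c "
from h import *
tgt(9,-3,.064,90)
im=optics.camera('scene')[:,:,::-1].copy();cv2.imwrite('pics/s12.png',overlay('scene',im,4,(190,180,330,320)))
far(im,'scene',range(10,110,10),95,.074,44)
"
```

```text
time: 15.0
ee_pos: [0.5818, -0.0719, 0.0642]
tcp_rot: [-180.0, -0.0, 78.4]
wrist_force: [-0.7, 0.3, -0.6]
opening: 0.0102
t 15.0 gap now [[-3.7 -3. ]] z 0.0642 yawrel 89.95 F [-0.7  0.3 -0.6] op 0.0102 q [-7. 10. -3. 77.  0.  5.]
world [ 0.59421294 -0.07444843  0.064     ] shift [0.0001 0.0127 0.0002] turn [-0.     -0.     -0.0009]
scene 10 -44.0 44.0 mid 0.0
scene 20 -44.0 36.25 mid -3.875
scene 30 -41.75 37.0 mid -2.375
scene 40 -41.75 36.75 mid -2.5
scene 50 -41.75 36.75 mid -2.5
scene 60 -41.5 36.75 mid -2.375
scene 70 -41.75 36.75 mid -2.5
scene 80 -41.5 37.0 mid -2.25
scene 90 -42.0 36.75 mid -2.625
scene 100 -42.0 37.0 mid -2.5
```

View pics/s12.png

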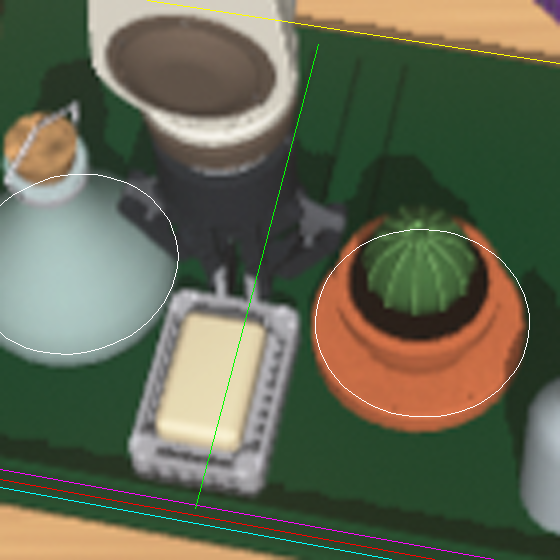

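```bash
python3 -m creep '[[0,0.002,0,0,0,0,0.12],[0,0.004,0,0,0,0,0.12],[0,0.006,0,0,0,0,0.12],[0,0.007,0,0,0,0,0.12],[0,0.008,0,0,0,0,0.12],[0,0.009,0,0,0,0,0.12],[0,0.010,0,0,0,0,0.12],[0,0.010,0,0,0,0,0.12]]'
python3 -m creep '[[0,0.001,0,0,0,0,0.12],[0,0.0015,0,0,0,0,0.12],[0,0.0015,0,0,0,0,0.12]]'
python3 -c "
from h import *
tgt(9,-3,.064,90)
im=optics.camera('scene')[:,:,::-1].copy();cv2.imwrite('pics/s13.png',overlay('scene',im,4,(190,190,330,330)))
far(im,'scene',range(20,120,10),95,.074,44)
"
```

```text
time: 15.85
ee_pos: [0.5914, -0.0739, 0.0643]
tcp_rot: [180.0, -0.0, 78.3]
wrist_force: [0.1, 0.5, -0.8]
opening: 0.0101
time: 16.15
ee_pos: [0.5927, -0.0742, 0.0643]
tcp_rot: [180.0, -0.0, 78.4]
wrist_force: [-0.2, -0.5, 0.1]
opening: 0.0107
t 16.15 gap now [[ 7.5 -3. ]] z 0.0643 yawrel 89.95 F [-0.2 -0.5  0.1] op 0.0107 q [-7. 11. -1. 77.  0.  5.]
world [ 0.59421294 -0.07444843  0.064     ] shift [0.     0.0015 0.0003] turn [ 0.0001 -0.     -0.0008]
scene 20 -44.0 32.0 mid -6.0
scene 30 -42.0 36.5 mid -2.75
scene 40 -41.75 36.75 mid -2.5
scene 50 -41.75 36.75 mid -2.5
scene 60 -41.5 36.75 mid -2.375
scene 70 -41.75 36.5 mid -2.625
scene 80 -41.5 36.75 mid -2.375
scene 90 -42.0 36.75 mid -2.625
scene 100 -42.0 36.5 mid -2.75
scene 110 -41.75 36.75 mid -2.5
```

View pics/s13.png

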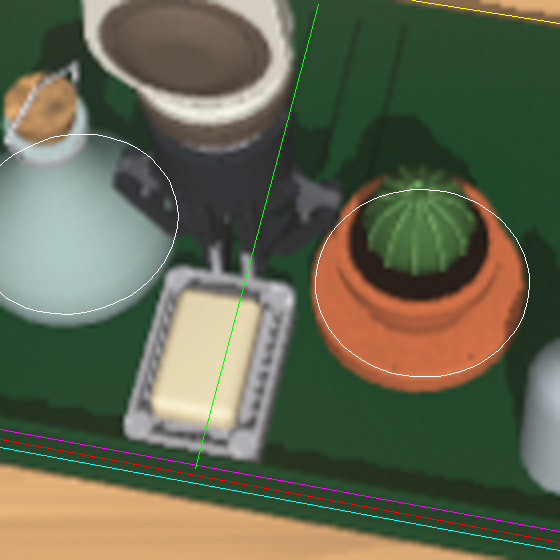

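```bash
for i in 1 2 3; do python3 -m creep '[[0,0.0007,0,0,0,0,0.12],[0,0.0014,0,0,0,0,0.12],[0,0.002,0,0,0,0,0.12]]'|grep -v rot; done
python3 -c "
from h import *
tgt(9,-3,.064,90)
im=optics.camera('scene')[:,:,::-1].copy();cv2.imwrite('pics/s14.png',overlay('scene',im,4,(190,200,330,340)))
far(im,'scene',range(20,120,10),95,.074,44)
"
```

```text
time: 16.5
ee_pos: [0.5941, -0.0744, 0.0643]
wrist_force: [-6.8, 0.8, 5.1]
opening: 0.0099
time: 16.8
ee_pos: [0.5942, -0.0745, 0.0643]
wrist_force: [-17.1, 3.4, 10.0]
opening: 0.0101
time: 17.1
ee_pos: [0.5943, -0.0745, 0.0642]
wrist_force: [-26.7, 5.8, 15.3]
opening: 0.0106
t 17.1 gap now [[ 9.1 -3. ]] z 0.0642 yawrel 89.97 F [-26.7   5.8  15.3] op 0.0106 q [-7. 12. -0. 78.  0.  4.]
world [ 0.59421294 -0.07444843  0.064     ] shift [-0.     -0.0001  0.0002] turn [-0.0087 -0.0001 -0.0006]
scene 20 -36.75 30.25 mid -3.25
scene 30 -41.75 36.25 mid -2.75
scene 40 -41.75 37.25 mid -2.25
scene 50 -41.75 37.0 mid -2.375
scene 60 -41.25 36.75 mid -2.25
scene 70 -41.75 36.5 mid -2.625
scene 80 -41.5 36.75 mid -2.375
scene 90 -42.0 36.5 mid -2.75
scene 100 -42.0 36.75 mid -2.625
scene 110 -41.75 36.5 mid -2.625
```

View pics/s14.png

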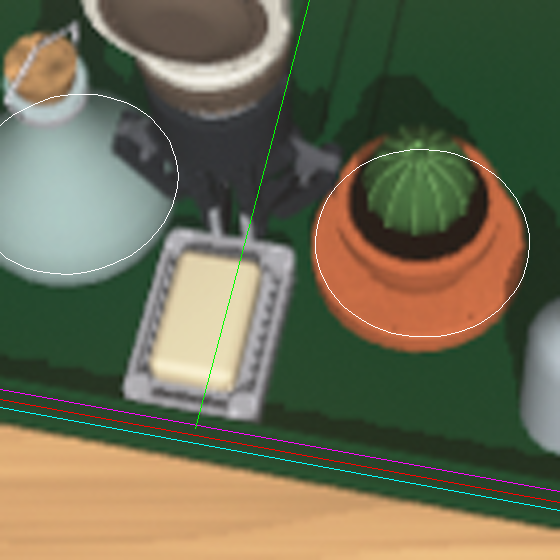

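The saver met the rim exactly where expected, with the TCP at gap x=9.1. I'll ease off straight back and clear out.

```bash
python3 -m creep '[[0,-0.002,0,0,0,0,0.12],[0,-0.004,0,0,0,0,0.12],[0,-0.007,0,0,0,0,0.12],[0,-0.012,0,0,0,0,0.12],[0,-0.03,0,0,0,0,0.12],[0,-0.05,0,0,0,0,0.12],[0,-0.07,0,0,0,0,0.12],[0,-0.09,0,0,0,0,0.12]]'
python3 -m creep '[[0,-0.03,0,0,0,0,0.12],[0,-0.06,0,0,0,0,0.12],[0,-0.09,0,0,0,0,0.12],[0,-0.12,-0.02,0,0,0,0.12],[0,-0.15,-0.05,0,0,0,0.12],[0,-0.18,-0.09,0,0,0,0.12],[0,-0.2,-0.11,0,0,0,0.12],[0,-0.2,-0.11,0,0,0,0.12]]'
python3 -c "
from h import *
tgt(9,-3,.064,90)
im=optics.camera('top')[:,:,::-1].copy();cv2.imwrite('pics/t15r.png',im);cv2.imwrite('pics/t15.png',overlay('top',im))
far(im,'top',range(30,130,10),95,.074,43); edges(im,75)
im=optics.camera('scene')[:,:,::-1].copy();cv2.imwrite('pics/s15.png',im[120:340,100:400].repeat(2,0).repeat(2,1))
"
```

```text
time: 17.95
ee_pos: [0.5097, -0.0571, 0.0642]
tcp_rot: [180.0, 0.0, 78.4]
wrist_force: [-0.1, 1.4, 0.6]
opening: 0.0103
time: 18.75
ee_pos: [0.3143, -0.0166, 0.1775]
tcp_rot: [179.6, -0.1, 78.4]
wrist_force: [0.4, -0.7, -1.4]
opening: 0.0106
t 18.75 gap now [[-276.8   -2.7]] z 0.1775 yawrel 89.97 F [ 0.4 -0.7 -1.4] op 0.0106 q [ -3. -29. -24.  94.  -0.   9.]
world [ 0.59421294 -0.07444843  0.064     ] shift [-0.0003  0.2851  0.1153] turn [ 0.0063 -0.0009 -0.0005]
top 30 -39.25 38.75 mid -0.25
top 40 -39.25 38.75 mid -0.25
top 50 -39.25 38.5 mid -0.375
top 60 -39.0 38.75 mid -0.125
top 70 -39.0 38.75 mid -0.125
top 80 -39.25 38.5 mid -0.375
top 90 -39.25 38.5 mid -0.375
top 100 -39.5 38.5 mid -0.5
top 110 -39.75 38.25 mid -0.75
top 120 -39.25 38.25 mid -0.5
x-35 y (np.float64(-39.25), np.float64(38.75)) mid -0.25 w 78.0
x-20 y (np.float64(-39.25), np.float64(38.5)) mid -0.375 w 77.75
x+0 y (np.float64(-39.5), np.float64(38.75)) mid -0.375 w 78.25
x+20 y (np.float64(-39.0), np.float64(38.25)) mid -0.375 w 77.25
x+35 y (np.float64(-39.75), np.float64(38.25)) mid -0.75 w 78.0
y-22 x (np.float64(18.25), np.float64(140.0)) mid 79.125 w 121.75
y+0 x (np.float64(18.5), np.float64(140.0)) mid 79.25 w 121.5
y+22 x (np.float64(18.75), np.float64(140.0)) mid 79.375 w 121.25
```

View pics/t15.png

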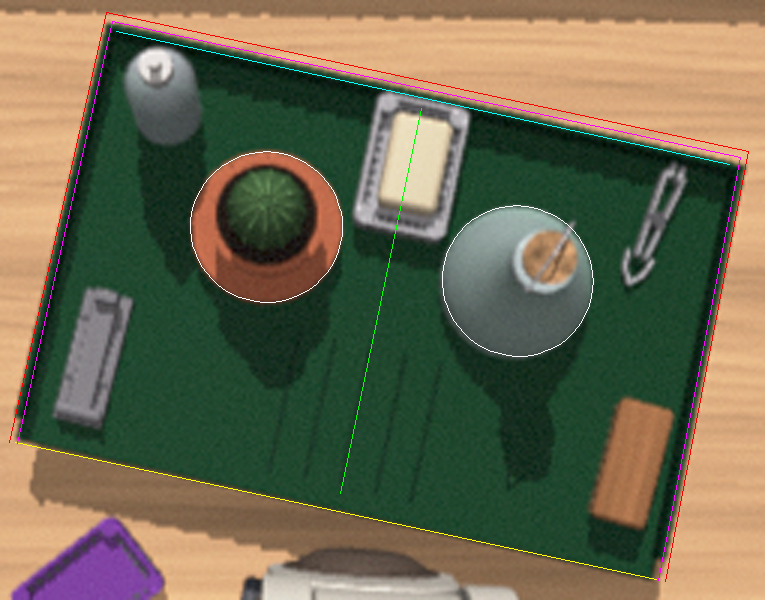

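View pics/s15.png

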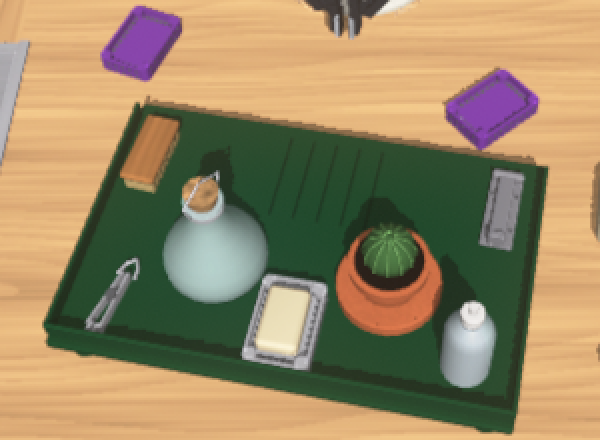

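```bash
python3 -c "
from workcell import bot
print(bot.job_done())"
```

```text
the job is handed in; nothing more can be done
None
```

The soap saver, with its soap lying in it, is now at the back of the shelf against the rim, and the job is handed in at about 19 s of the allowed 72 s. First I pushed it sideways with both fingertips to centre and straighten it. Then I pushed it lengthways through the gap, with the fingers nearly shut and the tool raised so the gripper would clear the pot.

Last checks:
- **Against the rim:** the push stopped against the rim with the tool at gap x = 9.1, as predicted. The wrist force climbed to about 31 N there before I eased off.
- **Position:** the last top picture puts the saver's centre at about gap x = 74.5 mm (75 expected) and y about -0.4 mm.
- **Squareness:** the two edge measurements differ slightly. The side edges read about -0.25° and the near edge about -0.65°, both relative to my shelf angle, which is itself good to about 0.3°.
- **Camera disagreement:** the scene camera read about 2 mm off sideways. It read the pot and fly trap off by about the same, so I took it as a calibration error and relied on the top view.
- **Everything else:** in the passage the force readings at the end of each move stayed within about 1 N. I saw no contact with the pot or fly trap. In the last pictures the soap still lies flat and the other things look unmoved.

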